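# Feed a roller and hold it down for inspection

## Robot

A 7-joint arm with a two-finger parallel gripper is mounted at the origin on the work surface. World frame = base frame: x ahead of the robot, y to its left, z up, the work surface at z = 0. Lengths are in m, angles in degrees, forces in N, time in s.
With the tool pointing down it reaches from about 0.425 to 0.875 m from the base axis. Payload 4.7 kg.
Tool frame: the origin (TCP) lies on the centre line of the jaws, within the pads' length; the fingertips stand env.nose_length ahead of it and the grasp point (between the pads) lies 8 mm behind it (env.nose_length is the distance from the TCP to the fingertips, in m); y points along the fingers, z is the direction in which the jaws open and shut, and the axes are right-handed (so a half turn about y gives the same grasp; the last joint's range is limited). The gripper opens to 87 mm and grips with 3 to 60 N. Pads are 19 mm wide; open, the fingers measure 117 mm over their backs; the gripper's body (75 mm by 190 mm) begins 51 mm behind the grasp point.
Start: joints at [73.001, 18.392, -4.016, 83.108, 1.295, 78.541, -3.26], TCP at [0.199, -0.619, 0.234] pointing down, gripper open.
Joint ranges: [-163.93, 163.93], [-17.29, 119.83], [-79.2, 71.16], [3.27, 140.29], [-89.18, 269.18], [5.43, 117.66], [-154.24, 154.24]. Speed limits (degrees/s): [147.25, 147.25, 180, 180, 180, 180, 180].

## Interface

Orientations are given as [roll, pitch, yaw] about the fixed x, y, z axes, in that order (R = Rz(yaw) Ry(pitch) Rx(roll)).
In Python, from cell import env, read_camera, camera_info, job, models gives the robot as it stands.
- The arm moves only by the tool move_arm, never from a script. Its argument "moves" is a list of rows, each a list of 6 numbers: the shift along the tool's x, y, z in mm, then the turn, a rotation vector about the tool's x, y, z in degrees. In form: [[x, y, z, ax, ay, az], ...]. A call has 1 to 20 rows; each row is the pose to reach, as a shift and turn from the pose commanded when the call began, along the tool's axes at that moment; what a row does not reach only later rows make up. A row lasts 1/12 s, in which the tool goes at most 41.7 mm and 7.16 degrees, less where a joint would pass 70% of its speed; a pose out of reach is approached as far as the arm can. A call with a gripper value outside its range is refused whole. "claw" is the finger opening in mm, from 0 to 87, set as the call begins (left out, the last holds). The fingers move at their own pace and stop on an object; "newtons" is the grip in N (left out, the last holds). Time passes only in rows, so rows that repeat a pose let the fingers close. It gives the time, the measured TCP pose, the force and the opening at its end, in the units of the state.
- env.get_obs(): the state, without advancing time (a new reading comes with each control period).
- read_camera(name): name is "scene" or "top" or "wrist"; returns (picture, depth): 420x560x3 uint8, red, green, blue; 420x560 float32, m along the optical axis (not along the pixel's ray), 0 where there is no reading.
- camera_info(name): a dict with "fx", "fy", "cx", "cy" (pixels), "R" (3x3) and "t" (3): a world point X has camera coordinates R X + t. Camera axes: x right, y down, z forward; pixel columns grow to the right and rows downward; lengths in m; the calibration is good to about 2 mm. The wrist camera is an equidistant fisheye: a pixel r from the principal point sees the ray r / f radians off the axis. A picture is of the moment at which its call begins: read the wrist's pose just before it. camera_info takes no time and is no camera call; for the wrist camera it gives the pose at the moment of the call.
- job.sign_off(): hands the job in, once; it reports no verdict.
Trained networks look in the newest picture that a camera, given by its name, has taken for a name from the list of things; names that differ only in an ending like _2 or _b are one class to them, and where a whole thing is asked for, a point or a joint stands for the part that bears it (a point fixed in the world has none). Each returns a list of dicts, best first, with "score" (0 to 1); they miss things now and then, are a little off and sometimes report something else, mostly with a low value. They report only what shows in the picture. A call takes as long as a camera call.
- models.spot_in(target, camera): "point" ([x, y, z] in m, in world coordinates, good to about 4 mm: the middle of the surface that is visible of it).
- models.cut_out(target, camera): "mask" (420x560 bool, what is visible of it).
The state is a dict: "time_s": time; "qpos": joint angles; "joint_velocities": joint speeds; "effort": joint torques, N m; "tool_pos": TCP position; "tool_rot": TCP orientation; "force": force on the tool from outside, world axes, zero at the start; "wrist_torque": the same for the moment, N m; "grip_width": finger opening in m.
Only numpy, scipy, OpenCV 4.12 (cv2) and the standard library are available. Lean on these libraries where they do the work, as an engineer would, in place of code of your own. Each camera call takes 0.05 s, during which the arm holds its last target.

## Task

Feed the next steel roller for inspection: press the feed pedal down onto its stop and keep it there until the roller has rolled under the raised gate into the nest at the low end of the chute, then let the pedal come back up. After that push the round black knob above the nest 20 mm down (two thirds of its 30 mm travel) so that its sprung pad clamps the roller, and finish while still holding the knob down there; do not let go. Leave the other things on the bench where they are.

Things in the scene. Friction and masses are not known exactly. Their poses are not given: they have to be found in the camera images.
- fixture: fixed fixture, aluminium base 270 x 270 x 12 mm; origin on the bench under it. Its x runs from the pedal (near) to the white chute (far, along y at x = +70 mm, 34 mm wide, sloping down to -y); the nest is at the chute's low end, y = -60 mm. A column at x = 70, y = -118 mm carries an arm (top 136 mm high) over the nest. The pedal is a seesaw at y = +20 mm, its rear end carries the gate blade
- pedal_pad (a point): middle of the top of the pedal's dark rubber pad, 48 x 58 mm, flat and free from above; at fixture x = -100, y = +20 mm, 83 mm above the bench when up. 90 mm in front of the hinge; pressed home it is about 27 mm lower, tilted down by 17 degrees away from the hinge
- pedal (a joint): pedal angle in rad: 0 = up (gate shut), 0.30 = down on its stop (gate raised 23 mm). A spring returns it; the pad needs 3 N to start and about 9 N at the stop. The gate clears the roller from about 0.22; the roller then needs about 0.7 s to roll into the nest
- knob_top (a point): middle of the flat top of the round black knob (34 mm across, flat part 28 mm), at fixture x = 70, y = -60 mm, 182 mm above the bench when up. It moves straight down
- knob (a joint): how far the knob is pressed, in m: 0 = up, 0.030 = bottom. A spring pushes it up: 2.5 N to start, about 9 N at 0.020, plus 1 to 4 N from the pad once it meets the roller, at about 0.010
- pad: black rubber disc 18 mm across under the knob's stem, sprung upwards in the stem (200 N/m, 22 mm); origin in the middle of its underside, 75 mm above the bench when the knob is up
- roller_center (a point): centre of the ground steel roller, 20 mm in diameter, 30 mm long, lying across the chute (its axis along fixture x); at the start it rests against the uphill side of the gate blade
- nest (a point): where the roller's centre lies once it is in the nest, against the stop block: fixture x = 70, y = -60 mm, 55 mm above the bench
- spare_roller: bystander: an equal steel roller standing upright on the base plate, 20 mm across, 30 mm high; origin under it
- gauge_block: bystander: steel block 35 x 20 x 15 mm on the base plate; origin under it
- loupe: bystander: black eye loupe 42 mm across, 40 mm high; origin under it
- tweezers: bystander: steel tweezers 120 mm long lying on the bench; origin under the middle
- part_tray: bystander: open grey tray 120 x 90 x 20 mm with six pockets; origin under it
- wash_bottle: bystander: closed white bottle 52 mm across, 110 mm high; origin under it
- dish: bystander: flat glass dish 80 mm across, 18 mm high; origin under it
- roller: the same steel roller; it rolls, so use roller_center for its place

How it is judged:
By the outcome, as a careful person would: the job done as asked, in the order asked, and still so for the second after the job is handed in, while the arm keeps its last pose, push and grip.
It also fails if it takes over 38 s, if anything falls off the work surface, if the arm or the gripper's body presses on something with over 40 N, if the wrist force passes 120 N, or if a joint passes its speed limit or range.

## Working session

There is one attempt and no reset: what is moved stays moved. The work goes in short steps, Python scripts to look and compute and a tool call to move; the robot and the scene stay as the last step left them, time stands still between calls to the robot, and variables do not carry over. Pictures are saved under pics/ and viewed, and the job is handed in when it is done.

Besides the shell and the picture viewer there is one more tool, called as name(argument=value, ...) on one line, values as JSON. move_arm: Moves the arm, as the interface text tells. Its arguments: {"type":"object","properties":{"moves":{"type":"array","items":{"type":"array","items":{"type":"number"}}},"claw":{"type":"number"},"newtons":{"type":"number"}},"required":["moves"]}

```bash
mkdir -p pics; ls; python3 - <<'E'
from cell import env, read_camera, camera_info, job, models
import cv2,numpy as np
print(env.get_obs()); print(env.nose_length)
for n in("scene","top"):
    p,d=read_camera(n); cv2.imwrite(f"pics/{n}0.png",p[:,:,::-1])
    for t in("pedal_pad","knob_top","roller_center","fixture"):
        for r in models.spot_in(t,n)[:2]: print(n,t,r)
    c=camera_info(n);print(c["fx"],c["cx"],c["cy"],(-np.array(c["R"]).T@c["t"]).round(3),np.array(c["R"]).round(3).tolist())
E
```

```text
pics
{'time_s': 0.0, 'qpos': array([73.00042804, 18.43889393, -4.01563983, 83.17429607,  1.29287036,
       78.53749537, -3.26034958]), 'joint_velocities': array([ 0.00653856,  0.09108355,  0.02083458, -0.0325085 , -0.00491466,
        0.02953316,  0.01323116]), 'effort': array([ 1.28412787e-03, -4.91285992e+01, -4.02976535e-01, -3.12528956e+01,
       -6.39348174e-02,  4.37695370e-02,  1.80267848e-04]), 'tool_pos': array([ 0.1985938 , -0.61838433,  0.23246865]), 'tool_rot': array([-9.01055663e+01, -3.43011028e-03, -1.62191361e+02]), 'force': array([ 0.92788771,  0.07399952, -0.0608474 ]), 'wrist_torque': array([ 0.01507436, -0.01694685, -0.02442224]), 'grip_width': 0.08720829699055961}
0.011
scene pedal_pad {'point': [0.4943, 0.0462, 0.0845], 'score': 0.97}
scene knob_top {'point': [0.6127, -0.0606, 0.1794], 'score': 0.87}
scene knob_top {'point': [0.5422, -0.0606, 0.0449], 'score': 0.39}
scene roller_center {'point': [0.6389, 0.0245, 0.0734], 'score': 0.51}
scene roller_center {'point': [0.6167, -0.0626, 0.1781], 'score': 0.46}
scene fixture {'point': [0.6124, -0.0043, 0.0119], 'score': 0.72}
508.2724349829584 273.5963342036018 220.46967236096498 [ 1.382 -0.193  0.752] [[0.331, 0.943, -0.018], [0.565, -0.213, -0.797], [-0.756, 0.254, -0.603]]
top pedal_pad {'point': [0.4839, 0.048, 0.0792], 'score': 0.59}
top pedal_pad {'point': [0.6115, -0.0623, 0.1803], 'score': 0.58}
top knob_top {'point': [0.6104, -0.0623, 0.1808], 'score': 0.49}
top fixture {'point': [0.5495, 0.0079, 0.0154], 'score': 0.58}
483.7877821924703 286.1010755487298 203.8126246990224 [0.456 0.071 1.187] [[-0.027, -1.0, 0.002], [-0.99, 0.027, -0.136], [0.136, -0.006, -0.991]]
```

View pics/scene0.png

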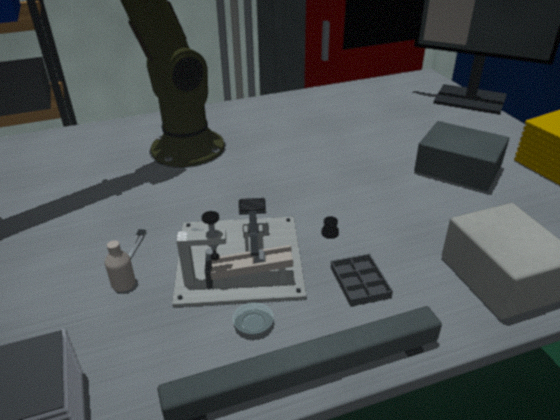

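View pics/top0.png

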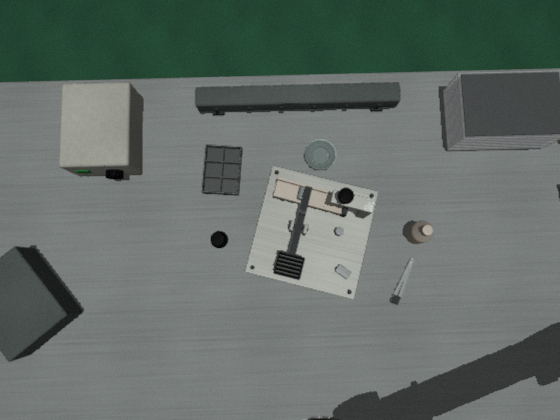

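```bash
cat > h.py <<'E'
from cell import env, read_camera, camera_info, job, models
import cv2,numpy as np
def ray(c,u,v,z):
    R=np.array(c["R"]);t=np.array(c["t"]);o=-R.T@t
    d=R.T@np.array([(u-c["cx"])/c["fx"],(v-c["cy"])/c["fy"],1]);return o+d*(z-o[2])/d[2]
def proj(c,X):
    p=np.array(c["R"])@X+np.array(c["t"]);return np.array([c["fx"]*p[0]/p[2]+c["cx"],c["fy"]*p[1]/p[2]+c["cy"]])
E
python3 - <<'E'
from h import *
p,d=read_camera("top");c=camera_info("top")
crop=p[150:310,235:390];cv2.imwrite("pics/topz.png",cv2.resize(crop,None,fx=4.8,fy=3.7*1.0 if 0 else 3.7,interpolation=cv2.INTER_CUBIC)[:,:,::-1])
p2,d2=read_camera("scene");c2=camera_info("scene")
cv2.imwrite("pics/scz.png",cv2.resize(p2[190:310,165:315],None,fx=5,fy=5,interpolation=cv2.INTER_CUBIC)[:,:,::-1])
# base plate by depth height
H,W=d.shape;u,v=np.meshgrid(np.arange(W),np.arange(H))
R=np.array(c["R"]);t=np.array(c["t"])
P=np.stack([(u-c["cx"])/c["fx"]*d,(v-c["cy"])/c["fy"]*d,d],-1);Wd=(P-t)@R
np.save("wd.npy",Wd)
for n,(a,b) in dict(pad=(289,265),knob=(345,196),plate=(330,270),bench=(260,340)).items(): print(n,Wd[b,a].round(4))
m=(Wd[...,2]>0.006)&(u>235)&(u<390)&(v>155)&(v<305)
m=m.astype(np.uint8);n,l,s,_=cv2.connectedComponentsWithStats(m);i=1+s[1:,4].argmax()
cnt=max(cv2.findContours((l==i).astype(np.uint8),cv2.RETR_EXTERNAL,2)[0],key=cv2.contourArea)
print(s[i],cv2.minAreaRect(cnt),cv2.boxPoints(cv2.minAreaRect(cnt)))
for q in cv2.boxPoints(cv2.minAreaRect(cnt)): print(ray(c,*q,0.012).round(4))
E
```

```text
pad [0.4682 0.0618 0.0854]
knob [ 0.6085 -0.0597  0.1773]
plate [ 0.4543 -0.0375  0.0079]
bench [0.2939 0.1351 0.0019]
[  245   165   134   135 12222] ((312.8481750488281, 231.40695190429688), (112.34254455566406, 110.96820068359375), 14.40002155303955) [[244.64326 271.17868]
 [272.24    163.69673]
 [381.0531  191.63522]
 [353.45636 299.1172 ]]
[0.4572 0.1683 0.012 ]
[0.7193 0.0957 0.012 ]
[ 0.6419 -0.1704  0.012 ]
[ 0.384  -0.0904  0.012 ]
```

View pics/topz.png

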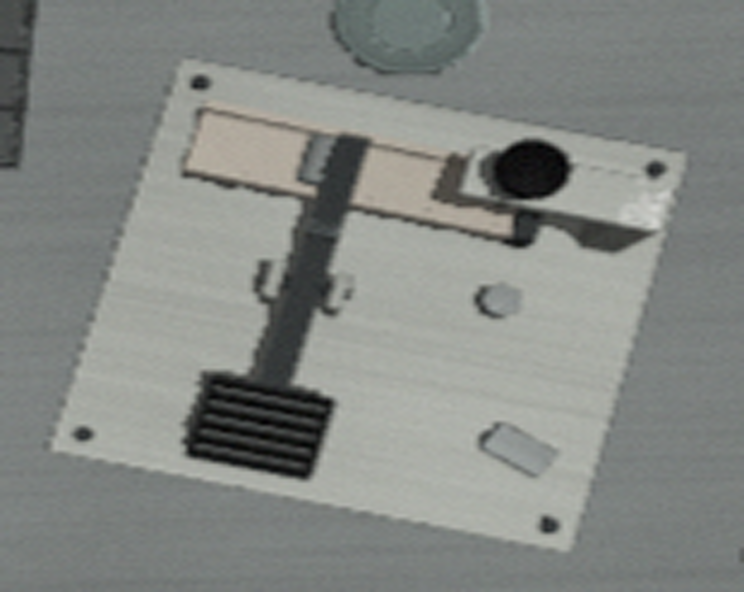

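View pics/scz.png

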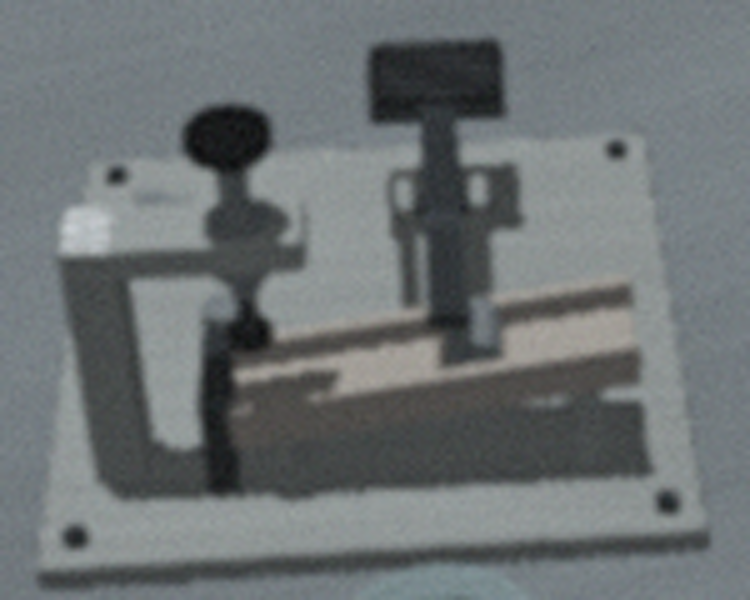

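```bash
cat > fit.py <<'E'
from h import *
from scipy.optimize import least_squares
ct=camera_info("top");cs=camera_info("scene")
T=lambda x,y:np.array([235+(x+.5)/4.8-.5,150+(y+.5)/3.7-.5]);S=lambda x,y:np.array([165+(x+.5)/5-.5,190+(y+.5)/5-.5])
c=.135
obs=[(ct,T(185,60),(c,c,.012)),(ct,T(685,153),(c,-c,.012)),(ct,T(570,550),(-c,-c,.012)),(ct,T(52,450),(-c,c,.012)),
(ct,T(532,170),(.07,-.06,.18)),(ct,T(262,425),(-.1,.02,.083)),
(cs,S(645,138),(-c,c,.012)),(cs,S(708,530),(c,c,.012)),(cs,S(40,572),(c,-c,.012)),(cs,S(228,133),(.07,-.06,.18))]
def w(p,X):
    a=p[2];X=np.array(X);return np.array([p[0]+np.cos(a)*X[0]-np.sin(a)*X[1],p[1]+np.sin(a)*X[0]+np.cos(a)*X[1],X[2]])
def f(p): return np.concatenate([proj(k,w(p,X))-u for k,u,X in obs])
r=least_squares(f,[.55,0,-.27],loss="soft_l1")
P=r.x
if __name__=="__main__":
    print(P,np.degrees(P[2]));print(f(P).reshape(-1,2).round(1).tolist())
    print("pad",w(P,(-.1,.02,.083)),"knob",w(P,(.07,-.06,.182)),"roller nest",w(P,(.07,-.06,.055)))
    for k in("spare",(0.035,-.06)),:pass
E
python3 fit.py
```

```text
[ 0.55166872  0.00452811 -0.26875332] -15.398430718704303
[[-2.1, -1.5], [0.1, -0.9], [-0.2, 0.1], [-1.7, -0.1], [5.6, 2.5], [5.0, 3.8], [0.7, -0.6], [1.6, 0.8], [0.1, 0.9], [-6.8, -0.7]]
pad [0.46056905 0.05036313 0.083     ] knob [ 0.60322413 -0.07190513  0.182     ] roller nest [ 0.60322413 -0.07190513  0.055     ]
```

```bash
cat > fit2.py <<'E'
from fit import *
# free plate offset
def f2(p):
    o=[]
    for k,u,X in obs:
        X=np.array(X,float)
        if X[2]==.012: X[:2]+=p[3:5]
        o.append(proj(k,w(p,X))-u)
    return np.concatenate(o)
r=least_squares(f2,[.55,0,-.27,0,0],loss="soft_l1");Q=r.x
if __name__=="__main__":
    print(Q,np.degrees(Q[2]));print(f2(Q).reshape(-1,2).round(1).tolist())
    print("pad",w(Q,(-.1,.02,.083)),"knob",w(Q,(.07,-.06,.182)))
    for n,k in(("top",ct),("scene",cs)):
        p,_=read_camera(n)
        p=p[:,:,::-1].copy();s=4;p=cv2.resize(p,None,fx=s,fy=s)
        for X in [(-.1,.02,.083),(.07,-.06,.182),(-.124,-.009,.083),(-.124,.049,.083),(-.076,-.009,.083),(-.076,.049,.083),(.07,-.118,.136),(.07,-.06,.055),(.087,-.06,.182),(.053,-.06,.182),(.07,-.043,.182),(.07,-.077,.182),(.07,-.06,.075)]:
            cv2.circle(p,tuple(((proj(k,w(Q,X))+.5)*s-.5).round().astype(int).tolist()),3,(0,0,255),-1)
        a=p[600:1200,920:1580] if n=="top" else p[740:1240,660:1260]
        cv2.imwrite(f"pics/chk_{n}.png",a)
E
python3 fit2.py
```

```text
[ 0.55881931  0.0159757  -0.27109141 -0.00502062 -0.01494553] -15.532393708515992
[[-1.3, -0.9], [0.8, -0.1], [0.4, 0.9], [-1.2, 0.4], [0.1, -0.6], [-0.3, 0.7], [-0.1, -0.8], [0.4, 0.6], [-1.0, 0.4], [-0.1, 0.1]]
pad [0.46782705 0.0620236  0.083     ] knob [ 0.61019586 -0.06057788  0.182     ]
```

View pics/chk_top.png

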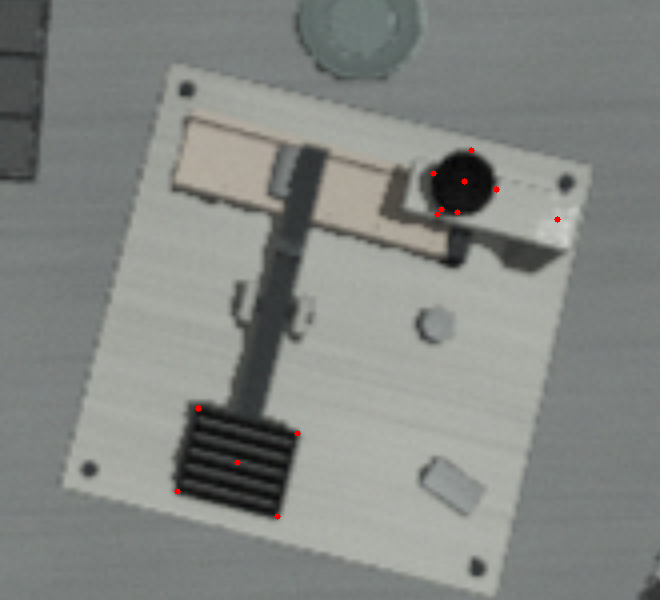

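View pics/chk_scene.png

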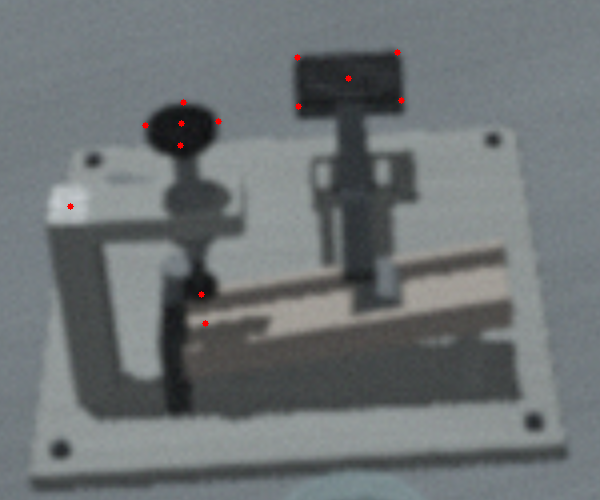

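move_arm(moves=[[-365, -47, -217, 0, 0, 0], [-365, -47, -217, 0, 0, 0], [-365, -47, -217, 0, 0, 0], [-365, -47, -217, 0, 0, 0], [-365, -47, -217, 0, 0, 0], [-365, -47, -217, 0, 0, 0], [-365, -47, -217, 0, 0, 0], [-365, -47, -217, 0, 0, 0], [-365, -47, -217, 0, 0, 0], [-365, -47, -217, 0, 0, 0], [-365, -47, -217, 0, 0, 0], [-464, -47, -566, 0, 0, 0], [-464, -47, -566, 0, 0, 0], [-464, -47, -566, 0, 0, 0], [-464, -47, -566, 0, 0, 0], [-464, -47, -566, 0, 0, 0], [-464, -47, -566, 0, 0, 0], [-464, -47, -566, 0, 0, 0], [-464, -47, -566, 0, 0, 0], [-464, -47, -566, 0, 0, 0]], claw=0)

```text
time_s: 2.37
tool_pos: [0.4667, 0.0662, 0.2811]
tool_rot: [-90.0, 0.1, -162.0]
force: [0.8, -1.0, -0.4]
grip_width: 0.0002
```

```bash
cat > s.py <<'E'
from h import *
import sys
from scipy.spatial.transform import Rotation as Ro
o=env.get_obs();R=Ro.from_euler("xyz",o["tool_rot"],degrees=True).as_matrix()
print(o["time_s"],o["tool_pos"].round(4),o["tool_rot"].round(2),"q",o["qpos"].round(1),"F",o["force"].round(2),"T",o["wrist_torque"].round(2),o["grip_width"])
for n,X in(("pad",(.4678,.0620,.083)),("knob",(.6102,-.0606,.182))):
    tip=o["tool_pos"]+R[:,1]*env.nose_length
    print(n,"tool shift mm of tip:",((np.array(X)-tip)@R*1e3).round(1))
E
python3 s.py
```

```text
2.3667 [0.4667 0.0662 0.2811] [-8.9990e+01  7.0000e-02 -1.6197e+02] q [ 30.6  -4.2 -39.4 102.   -2.7  81.2 -80.2] F [ 0.8  -0.99 -0.44] T [ 0.02  0.01 -0.  ] 0.00024812075234731206
pad tool shift mm of tip: [  0.5 187.1   4.3]
knob tool shift mm of tip: [-97.1  88.2 164.9]
```

move_arm(moves=[[0, 40, 4, 0, 7, 0], [0, 80, 4, 0, 14, 0], [0, 120, 4, 0, 21, 0], [0, 150, 4, 0, 28, 0], [0, 165, 4, 0, 33, 0], [0, 165, 4, 0, 33, 0], [0, 165, 4, 0, 33, 0]])

```text
time_s: 2.95
tool_pos: [0.4684, 0.0581, 0.1154]
tool_rot: [-90.0, -0.1, 165.0]
force: [0.3, 0.4, 1.1]
grip_width: 0.0005
```

```bash
python3 s.py; python3 - <<'E'
from h import *
p,d=read_camera("scene");cv2.imwrite("pics/s1.png",cv2.resize(p[170:310,165:315],None,fx=4,fy=4)[:,:,::-1])
p,d=read_camera("wrist");cv2.imwrite("pics/w1.png",p[:,:,::-1])
E
```

```text
2.95 [0.4684 0.0581 0.1154] [-9.0000e+01 -7.0000e-02  1.6497e+02] q [  29.5    4.7  -40.9  114.6    3.4   61.9 -117.9] F [0.29 0.44 1.06] T [ 0.02 -0.01  0.01] 0.0005436847637175142
pad tool shift mm of tip: [ 1.5 21.4 -3.6]
knob tool shift mm of tip: [-167.7  -77.8   77.9]
```

View pics/s1.png

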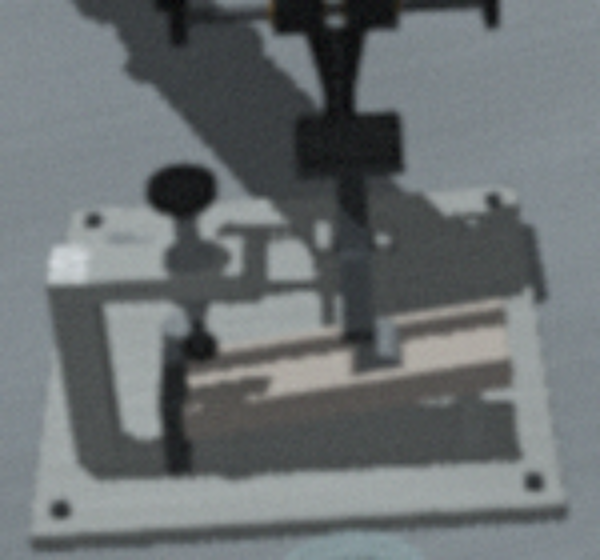

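View pics/w1.png

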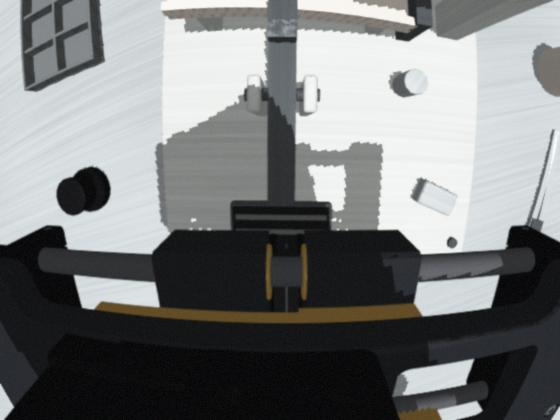

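move_arm(moves=[[1, 10, -3, 0, 0, 0], [1, 18, -3, 0, 0, 0], [1, 22, -3, 0, 0, 0], [1, 26, -3, 0, 0, 0], [1, 30, -3, 0, 0, 0], [1, 34, -3, 0, 0, 0], [1, 37, -3, 0, 0, 0], [1, 39, -3, 0, 0, 0]])

```text
time_s: 3.72
tool_pos: [0.4688, 0.0614, 0.0767]
tool_rot: [-90.0, 0.0, 164.8]
force: [-3.0, 0.8, 7.2]
grip_width: 0.0009
```

```bash
python3 s.py
```

```text
3.7167 [0.4688 0.0614 0.0767] [-9.0000e+01  2.0000e-02  1.6483e+02] q [  28.3    8.1  -40.9  116.7    6.3   57.3 -120.9] F [-3.01  0.83  7.25] T [0.05 0.45 0.05] 0.0008734343214194737
pad tool shift mm of tip: [  1.1 -17.3  -0.3]
knob tool shift mm of tip: [-168.5 -116.3   80.7]
```

move_arm(moves=[[0, 3, 0, 0, 0, 0], [0, 5, 0, 0, 0, 0], [0, 6.5, 0, 0, 0, 0], [0, 7.5, 0, 0, 0, 0], [0, 7.5, 0, 0, 0, 0]])

```text
time_s: 4.13
tool_pos: [0.4697, 0.0612, 0.0704]
tool_rot: [-90.0, 0.1, 164.8]
force: [-3.7, -0.0, 12.0]
grip_width: 0.0007
```

```bash
python3 s.py; python3 - <<'E'
from h import *
p,d=read_camera("scene");cv2.imwrite("pics/s2.png",cv2.resize(p[170:310,165:315],None,fx=4,fy=4)[:,:,::-1])
E
```

```text
4.1333 [0.4697 0.0612 0.0704] [-8.9990e+01  1.2000e-01  1.6482e+02] q [  28.1    8.7  -40.8  117.     6.9   56.5 -121.4] F [-3.67 -0.04 11.95] T [-0.08  0.57  0.  ] 0.0007080287731279192
pad tool shift mm of tip: [  2.  -23.6  -0.3]
knob tool shift mm of tip: [-167.7 -122.3   80.8]
```

View pics/s2.png

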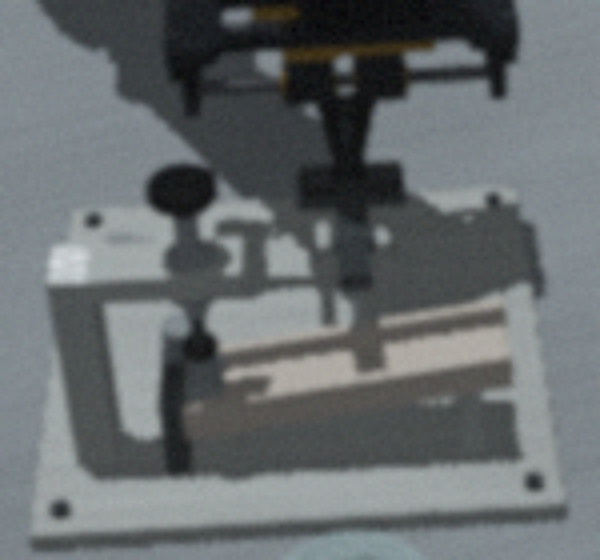

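move_arm(moves=[[0, 1, 0, 0, 0, 0], [0, 2, 0, 0, 0, 0], [0, 2, 0, 0, 0, 0], [0, 2, 0, 0, 0, 0], [0, 2, 0, 0, 0, 0], [0, 2, 0, 0, 0, 0]])

```text
time_s: 4.68
tool_pos: [0.4699, 0.0612, 0.0698]
tool_rot: [-89.9, 0.1, 164.8]
force: [-6.2, -1.9, 24.3]
grip_width: 0.0005
```

```bash
python3 s.py; python3 - <<'E'
from h import *
p,d=read_camera("scene");cv2.imwrite("pics/s3.png",cv2.resize(p[170:310,165:315],None,fx=4,fy=4)[:,:,::-1])
for r in models.spot_in("roller_center","scene"): print(r)
E
```

```text
4.6833 [0.4699 0.0612 0.0698] [-8.9940e+01  1.4000e-01  1.6481e+02] q [  28.     8.8  -40.8  117.     7.1   56.4 -121.6] F [-6.23 -1.87 24.28] T [-0.28  1.51 -0.  ] 0.0005343599628821533
pad tool shift mm of tip: [  2.2 -24.2  -0.2]
knob tool shift mm of tip: [-167.6 -122.7   80.9]
{'point': [0.6093, -0.0639, 0.0593], 'score': 0.58}
{'point': [0.543, -0.0623, 0.0445], 'score': 0.54}
```

View pics/s3.png

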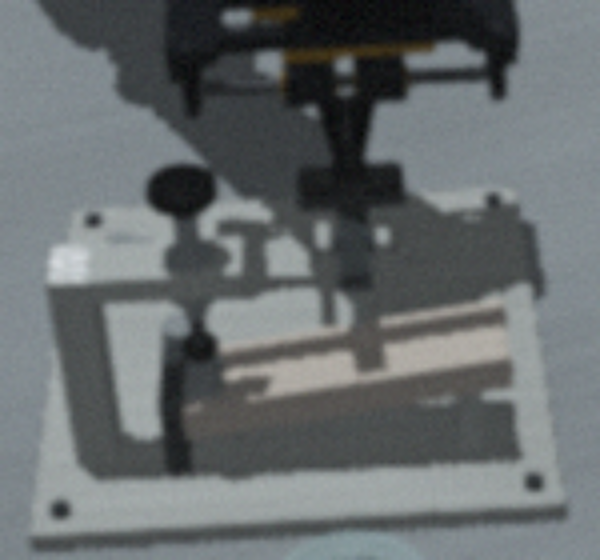

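move_arm(moves=[[0, -5, 0, 0, 0, 0], [0, -12, 0, 0, 0, 0], [0, -20, 0, 0, 0, 0], [0, -28, 0, 0, 0, 0], [0, -40, 0, 0, 0, 0], [0, -80, 0, 0, 0, 0], [0, -120, 0, 0, 0, 0], [0, -150, 0, 0, 0, 0], [-60, -150, 29, 0, 0, 0], [-100, -150, 48, 0, 0, 0], [-135, -150, 65, 0, 0, 0], [-160, -150, 77, 0, 0, 0], [-168, -150, 81, 0, 0, 0], [-168, -150, 81, 0, 0, 0], [-168, -150, 81, 0, 0, 0]])

```text
time_s: 6.03
tool_pos: [0.6095, -0.0621, 0.2162]
tool_rot: [-90.0, -0.1, 164.7]
force: [0.0, 0.7, 0.3]
grip_width: 0.0005
```

```bash
python3 s.py; python3 - <<'E'
from h import *
p,d=read_camera("scene");cv2.imwrite("pics/s4.png",cv2.resize(p[150:310,165:315],None,fx=4,fy=3.7)[:,:,::-1])
p,d=read_camera("wrist");cv2.imwrite("pics/w4.png",p[:,:,::-1])
E
python3 s.py
```

```text
6.0333 [ 0.6095 -0.0621  0.2162] [-9.0050e+01 -1.0000e-01  1.6468e+02] q [  32.4   17.7  -35.6   89.1   10.4   76.6 -109.7] F [0.01 0.74 0.31] T [0.11 0.13 0.04] 0.0004807383339492961
pad tool shift mm of tip: [169.2 122.6 -82.1]
knob tool shift mm of tip: [-0.4 23.2 -1.6]
6.1333 [ 0.6088 -0.0596  0.217 ] [-9.0030e+01 -5.0000e-02  1.6489e+02] q [  32.4   17.6  -35.8   89.2   10.4   76.6 -109.7] F [-0.5   1.32 -0.53] T [0.08 0.02 0.03] 0.0005629334837455701
pad tool shift mm of tip: [167.7 123.2 -80.6]
knob tool shift mm of tip: [-1.7 24.   0.6]
```

View pics/s4.png

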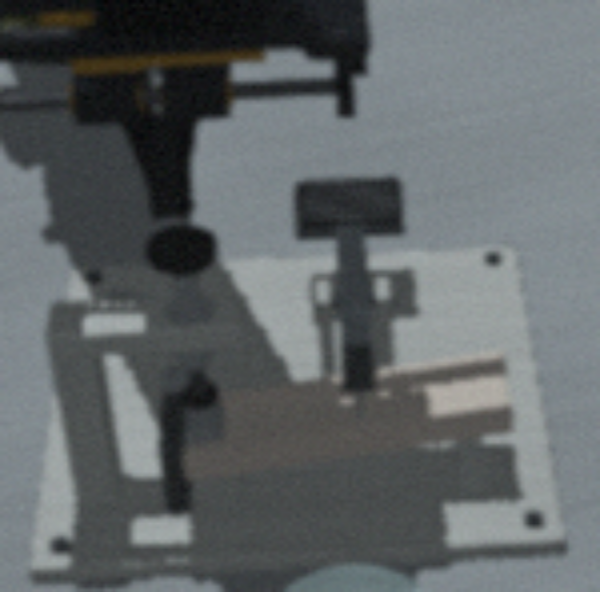

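View pics/w4.png

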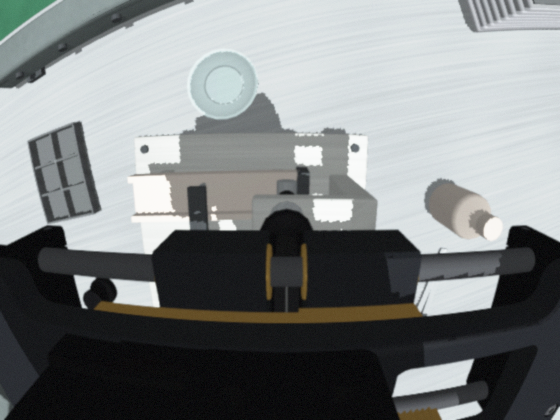

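move_arm(moves=[[-1, 8, 0, 0, 0, 0], [-1, 15, 0, 0, 0, 0], [-1, 19, 0, 0, 0, 0], [-1, 21, 0, 0, 0, 0], [-1, 22, 0, 0, 0, 0], [-1, 22, 0, 0, 0, 0]])

```text
time_s: 6.63
tool_pos: [0.6101, -0.0611, 0.1948]
tool_rot: [-90.0, -0.0, 164.8]
force: [0.1, -0.3, 0.1]
grip_width: 0.0006
```

```bash
python3 s.py
```

```text
6.6333 [ 0.6101 -0.0611  0.1948] [-8.9990e+01 -2.0000e-02  1.6482e+02] q [  32.2   18.6  -35.5   90.7   11.1   74.4 -110.1] F [ 0.15 -0.33  0.11] T [ 0.02 -0.01  0.04] 0.0006466686912793616
pad tool shift mm of tip: [169.5 100.8 -81.6]
knob tool shift mm of tip: [ 0.   1.8 -0.5]
```

move_arm(moves=[[0, 1, 0, 0, 0, 0], [0, 1, 0, 0, 0, 0]])

```text
time_s: 6.8
tool_pos: [0.6104, -0.0612, 0.1941]
tool_rot: [-90.0, 0.0, 164.8]
force: [0.4, -0.6, 0.1]
grip_width: 0.0002
```

move_arm(moves=[[0, 1, 0, 0, 0, 0], [0, 1, 0, 0, 0, 0]])

```text
time_s: 6.97
tool_pos: [0.6106, -0.0612, 0.1934]
tool_rot: [-90.0, 0.0, 164.8]
force: [-0.2, 0.5, 2.3]
grip_width: 0.0007
```

move_arm(moves=[[0, 1, 0, 0, 0, 0], [0, 1, 0, 0, 0, 0]])

```text
time_s: 7.13
tool_pos: [0.6106, -0.0613, 0.1924]
tool_rot: [-90.0, 0.0, 164.8]
force: [-0.2, -0.2, 3.1]
grip_width: 0.0004
```

move_arm(moves=[[0, 2, 0, 0, 0, 0], [0, 4, 0, 0, 0, 0], [0, 6, 0, 0, 0, 0], [0, 8, 0, 0, 0, 0], [0, 10, 0, 0, 0, 0], [0, 12, 0, 0, 0, 0], [0, 14, 0, 0, 0, 0], [0, 16, 0, 0, 0, 0], [0, 18, 0, 0, 0, 0], [0, 19, 0, 0, 0, 0], [0, 19, 0, 0, 0, 0], [0, 19, 0, 0, 0, 0]])

```text
time_s: 8.13
tool_pos: [0.6107, -0.0612, 0.1746]
tool_rot: [-90.0, 0.1, 164.8]
force: [-3.0, 0.7, 12.1]
grip_width: 0.0007
```

```bash
python3 s.py;python3 - <<'E'
from h import *
p,d=read_camera("scene")
E
python3 s.py
```

```text
8.1333 [ 0.6107 -0.0612  0.1746] [-8.9980e+01  7.0000e-02  1.6481e+02] q [  32.    19.4  -35.3   92.1   11.7   72.2 -110.5] F [-2.97  0.68 12.05] T [0.02 0.81 0.01] 0.0006787002518003063
pad tool shift mm of tip: [170.3  80.3 -81.5]
knob tool shift mm of tip: [  0.6 -18.4  -0.5]
8.1833 [ 0.6107 -0.0612  0.1746] [-8.9970e+01  7.0000e-02  1.6481e+02] q [  32.    19.4  -35.3   92.1   11.7   72.2 -110.5] F [-3.01 -0.72 11.55] T [ 0.01  0.73 -0.01] 0.0003077993457892483
pad tool shift mm of tip: [170.3  80.4 -81.5]
knob tool shift mm of tip: [  0.6 -18.4  -0.5]
```

move_arm(moves=[[0, 1.5, 0, 0, 0, 0], [0, 1.5, 0, 0, 0, 0], [0, 1.5, 0, 0, 0, 0], [0, 1.5, 0, 0, 0, 0]])

```text
time_s: 8.52
tool_pos: [0.6107, -0.0612, 0.1733]
tool_rot: [-90.0, 0.1, 164.8]
force: [-4.0, -0.5, 12.8]
grip_width: 0.0004
```

```bash
python3 s.py;python3 - <<'E'
from h import *
p,d=read_camera("scene");cv2.imwrite("pics/s5.png",cv2.resize(p[150:310,165:315],None,fx=5,fy=3.7)[:,:,::-1])
for t in("roller_center","knob_top","pad"):print(t,models.spot_in(t,"scene")[:2])
p,d=read_camera("top");cv2.imwrite("pics/t5.png",p[:,:,::-1])
E
python3 s.py
```

```text
8.5167 [ 0.6107 -0.0612  0.1733] [-8.9970e+01  8.0000e-02  1.6481e+02] q [  32.    19.4  -35.3   92.2   11.7   72.  -110.6] F [-3.95 -0.49 12.8 ] T [-0.01  0.82  0.01] 0.00038524454533575027
pad tool shift mm of tip: [170.3  79.  -81.5]
knob tool shift mm of tip: [  0.6 -19.7  -0.5]
roller_center [{'point': [0.6173, -0.0642, 0.0598], 'score': 0.42}]
knob_top [{'point': [0.6146, -0.0613, 0.1408], 'score': 0.77}, {'point': [0.6122, -0.0604, 0.0676], 'score': 0.21}]
pad []
8.7667 [ 0.6107 -0.0612  0.1733] [-8.9970e+01  8.0000e-02  1.6481e+02] q [  32.    19.4  -35.3   92.2   11.7   72.  -110.6] F [-3.21 -0.4  11.64] T [0.06 0.9  0.01] 0.0005365214538218986
pad tool shift mm of tip: [170.3  79.  -81.5]
knob tool shift mm of tip: [  0.6 -19.7  -0.5]
```

View pics/s5.png

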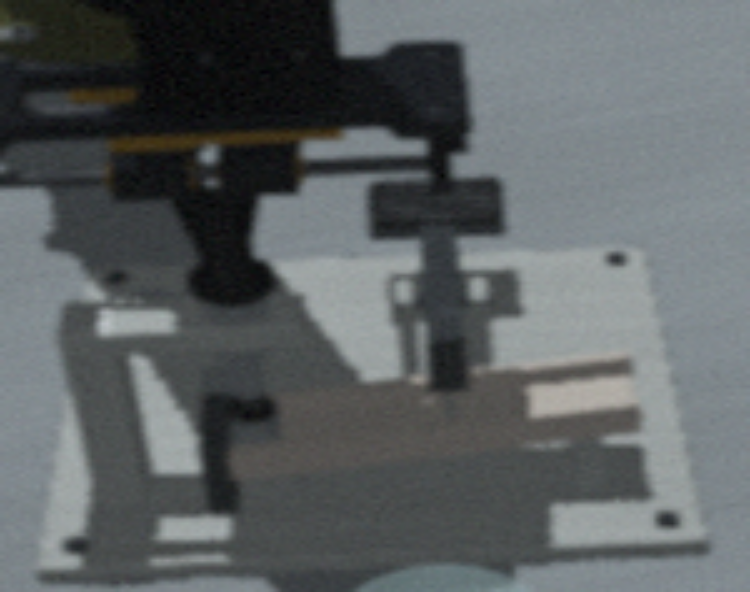

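View pics/t5.png

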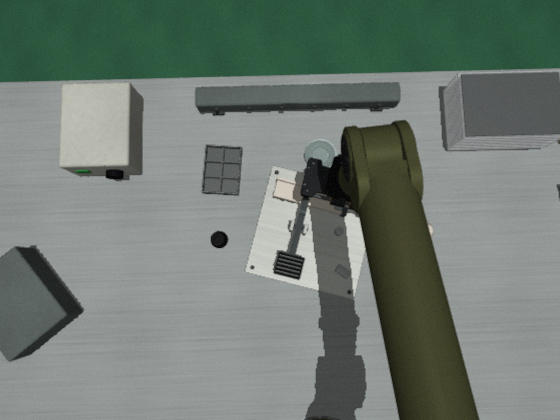

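```bash
python3 - <<'E'
from cell import job
print(job.sign_off())
E
python3 s.py
```

```text
the job is handed in; nothing more can be done
None
the job is handed in; nothing more can be done
```

The roller is fed and clamped, and I handed the job in at about 8.8 s of the allowed 38 s, with the arm still holding the knob down.

- **Pedal:** I pressed it with the closed fingertips until it stopped. The last 2 mm of commanded push moved the tip only 0.6 mm while the force rose from 12 to 24 N, which shows it was on its stop. I held it there until the scene camera showed the roller in the nest. The network put the roller within about 5 mm of the nest position.
- **Release:** The pedal came back up and the gate shut, as seen in the picture.
- **Knob:** First contact was at TCP height 193.2 mm and the last reading was 173.3 mm, so it is pressed about 20 mm. The upward force was about 12 N, which fits the knob's spring plus the pad pressing on the roller. There was also a steady sideways force of about 3 to 4 N.
- **Bystanders:** Nothing I could see had been moved. In the last top view the arm hid the tweezers and most of the wash bottle, so I could not check those two.
- **Checks that disagreed or failed:**
  - The base plate is not centred on the fixture origin (about 15 mm off in y). I therefore located the fixture by the pedal pad and knob, which fitted both cameras to about 1 pixel.
  - The network did not find the clamp pad in the last picture. Its contact with the roller is inferred from the knob depth, the force and the picture.

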